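# Key bowl onto its caddy pegs, then caddy held up level

### The arm

A 6-joint arm with a two-finger parallel gripper is mounted at the origin on the work surface. World frame = base frame: x ahead of the robot, y to its left, z up, the work surface at z = 0. Lengths are in m, angles in rad, forces in N, time in s.
With the tool pointing down it reaches from about 0.4 to 0.825 m from the base axis. Payload 7 kg.
Tool frame: the origin (TCP) lies at the very end of the fingers, on their centre line; the grasp point (between the pads) lies 19 mm behind it (grip_depth is the distance from the TCP to the grasp point, in m); z points along the fingers, y is the direction in which the jaws open and shut (so a half turn about z gives the same grasp; the last joint's range is limited). The gripper opens to 88 mm and grips with 3 to 60 N. Pads are 19 mm wide; open, the fingers measure 130 mm over their backs; the gripper's body (78 mm by 193 mm) begins 47 mm behind the grasp point.
Start: joints at [1.622, 0.359, 0.012, 0, -1.224, -0.288], TCP at [0.158, 0.656, 0.227] pointing down, gripper open.
Joint ranges: [-3.07, 3.07], [-1.43, 2.12], [-1.02, 1.25], [-3.03, 1.67], [-3.05, -0], [-3.03, 3.03]. Speed limits (rad/s): [2.39, 2.39, 3.01, 3.14, 3.14, 3.14].

### API

Orientations are given as [roll, pitch, yaw] about the fixed x, y, z axes, in that order (R = Rz(yaw) Ry(pitch) Rx(roll)).
In Python, from station import get_state, grab_frame, get_calibration, job_done, grip_depth gives the robot as it stands. The module is installed in compiled form; this text tells all that it offers.
- The arm moves only by the shell command python3 -m crank 'ROWS' [FORCE]. ROWS is JSON, a list of rows, each an object with "turn": the turn, a rotation vector about the tool's x, y, z each as a share of 2 pi rad, from -1 to 1, a list of three; "slide": the shift along the tool's x, y, z each as a share of 0.5 m, from -1 to 1, a list of three; "fingers": the opening, from -1 (shut) to 1 (fully open). A call has 1 to 5 rows; each row is the pose to reach, as a shift and turn from the pose commanded when the call began, along the tool's axes at that moment, turning the shorter way round; what a row does not reach only later rows make up. A row lasts 1/12 s, in which the tool goes at most 41.7 mm and 7.16 degrees, less where a joint would pass 70% of its speed; a pose out of reach is approached as far as the arm can. A call with a number of a shift or a turn outside -1 to 1 is refused whole. A call with a gripper value outside its range is refused whole. The fingers move at their own pace and stop on an object; FORCE is the grip in N (left out, the last holds). Time passes only in rows, so rows that repeat a pose let the fingers close. It gives the time, the measured TCP pose, the force and the opening at its end, in the units of the state.
- get_state(): the state, without advancing time (a new reading comes with each control period).
- grab_frame(name): name is "scene" or "top" or "wrist"; returns the picture (400x640x3 uint8, red, green, blue); there is no depth.
- get_calibration(name): a dict with "K" (3x3 intrinsics, pixels), "pose" (4x4, takes a point from camera to world coordinates). Camera axes: x right, y up, looking along -z (the intrinsics and any distortion apply to the point x, -y, -z); pixel columns grow to the right and rows downward; lengths in m; the calibration is good to about 2 mm. The wrist camera is an equidistant fisheye: a pixel r from the principal point sees the ray r / f radians off the axis. A picture is of the moment at which its call begins: read the wrist's pose just before it. get_calibration takes no time and is no camera call; for the wrist camera it gives the pose at the moment of the call.
- job_done(): hands the job in, once; it reports no verdict.
The state is a dict: "t": time; "q": joint angles; "qd": joint speeds; "joint_efforts": joint torques, N m; "eef_pos": TCP position; "ee_rot": TCP orientation; "force": force on the tool from outside, world axes, zero at the start; "moment": the same for the moment, N m; "width": finger opening in m.
Only numpy, scipy, OpenCV 4.12 (cv2) and the standard library are available. Lean on these libraries where they do the work, as an engineer would, in place of code of your own. Each camera call takes 0.05 s, during which the arm holds its last target.

### The job

I want to wipe the radiator cover top: seat the ceramic key bowl fully home on the two black pegs of the wooden caddy (set it down, do not drop it) and let go of it, then take the caddy by its grip bar, lift it with the bowl and the jar aboard about 10 cm clear of the top, and hold it there steady and level. Finish while still holding the caddy in the air; keep it level on the way and leave the other things on the top where they are.

Things in the scene. Friction and masses are not known exactly. Their poses are not given: they have to be found in the camera images.
- bowl_post (a point): Post in the middle of the loose blue key bowl (about 0.22 kg): upright, flat-sided, 30 mm along the bowl's x, 20 mm thick along its y, free from the rim (56 mm above the underside) to its top (105 mm). This point is on the post's axis, 82 mm above the bowl's underside. z is the bowl's axis, up.
- caddy_pegs (a point): Point on the upper face of the caddy board (12 mm above its underside) half-way between two black pegs, 10 mm across, 11 mm high, cone-tipped, 25 mm either side along the caddy's x; axes as the caddy's. With the bowl home its underside lies flat on the board here, its x along the caddy's x, and bowl_post is 82 mm above this point.
- caddy_grip (a point): Centre of the caddy's dark wooden grip bar: 18 mm thick along the caddy's x, 110 mm long along its y, 30 mm tall, centre 150 mm above the caddy's underside, on two 8 mm steel uprights 40 mm either side along y. The peg point is 85 mm away along the caddy's -x, the jar 85 mm along +x. Axes as the caddy's.
- caddy: Loose pale wooden carry caddy, 0.42 kg; origin at the centre of its underside. Board 280 mm along x, 130 mm along y, 12 mm thick; z up. The loaded caddy weighs about 0.85 kg and nearly balances under the grip bar.
- bowl: The blue key bowl: 104 mm across at the rim, on an oblong foot (78 mm along x, 46 along y, 14 high); origin at the centre of its underside, axes as bowl_post. Two blind round sockets, 15 mm across and 14 mm deep, open in the underside 25 mm either side of the centre along x; it fits the pegs either way round (half turn).
- jar_mid (a point): Centre of the small glass jar with a cork-coloured lid (60 mm across, 85 mm high, about 0.19 kg), which stands loose in a low collar (68 mm bore, 12 mm high) on the caddy from the start and rides along.
- fob: Bystander: black hooked umbrella-handle fob lying down, about 115 x 62 x 19 mm; origin under the shaft.
- hoop: Bystander: stainless keyring hoop lying flat, 60 mm across, 5 mm high; origin at the centre of its underside.
- bell: Bystander: red bike bell, 54 mm across, 39 mm high; origin at the centre of its underside.
- case: Bystander: brown spectacles case, 60 along x, 150 along y, 35 mm high; origin at the centre of its underside.
- tin: Bystander: round shoe-polish tin with a green lid, 75 mm across, 28 mm high; origin at the centre of its underside.
There are look-alikes about, which are no part of the job. There is more than one size of the part that bears jar_mid; the job needs the middle-sized.

How it is judged:
On the way:
1. the key bowl is home on the caddy's pegs and let go, while the caddy stands on the top (x of bowl_post in the frame of caddy between -0.092 and -0.078 m and y of bowl_post in the frame of caddy between -0.007 and 0.007 m and z of bowl_post in the frame of caddy between 0.089 and 0.098 m and angle between the x axis of bowl_post and the x axis of caddy, either way round below 0.12 rad and contact force between the fingers and bowl below 0.05 N and height (world z) of caddy_grip below 0.157 m and angle between caddy's own z axis and vertical below 0.05 rad and linear speed of bowl below 0.05 m/s), for 0.2 s.
At the end, for the whole second after the job is handed in: Fingers hold the caddy, its underside 60 to 170 mm above the top, tilt under 0.14 rad, below 0.04 m/s and 0.25 rad/s; bowl untouched and home on the pegs (7 mm sideways, underside within 4 mm of the board, within 0.12 rad); jar in its collar within 10 mm (height (world z) of caddy_grip between 0.21 and 0.32 m and angle between caddy's own z axis and vertical below 0.14 rad and linear speed of caddy below 0.04 m/s and angular speed of caddy below 0.25 rad/s and contact force between the fingers and caddy above 1 N and contact force between the fingers and bowl below 0.05 N and x of bowl_post in the frame of caddy between -0.092 and -0.078 m and y of bowl_post in the frame of caddy between -0.007 and 0.007 m and z of bowl_post in the frame of caddy between 0.089 and 0.098 m and angle between the x axis of bowl_post and the x axis of caddy, either way round below 0.12 rad and x of jar_mid in the frame of caddy between 0.075 and 0.095 m and y of jar_mid in the frame of caddy between -0.01 and 0.01 m and z of jar_mid in the frame of caddy below 0.062 m); the arm keeps its last pose, push and grip.
It fails at once if the caddy is tilted by more than 0.3 rad (angle between caddy's own z axis and vertical above 0.3 rad).
It fails at once if the bowl is tipped by more than 0.5 rad (angle between bowl_post's own z axis and vertical above 0.5 rad).
It fails at once if the bowl is dropped (falls faster than 0.6 m/s, out of the fingers) (contact force between the fingers and bowl below 0.05 N and linear speed of bowl above 0.6 m/s).
It fails at once if another thing on the top is shifted by more than 25 mm (distance of any of fob, hoop, bell, case, tin from where it was at the start of the episode above 0.025 m).
It also fails if it takes over 58 s, if anything falls off the work surface, if the arm or the gripper's body presses on something with over 40 N, if the wrist force passes 120 N, or if a joint passes its speed limit or range.

## Working session

There is one attempt and no reset: what is moved stays moved. The work goes in short steps, Python scripts to look and compute and a shell command to move; the robot and the scene stay as the last step left them, time stands still between calls to the robot, and variables do not carry over. Pictures are saved under pics/ and viewed, and the job is handed in when it is done.

```bash
mkdir -p pics; ls; python3 - <<'E'
from station import *
import cv2
s=get_state(); print(s, grip_depth)
for n in ["scene","top","wrist"]:
    c=get_calibration(n); print(n,c)
    f=grab_frame(n); cv2.imwrite(f"pics/{n}0.png",f[:,:,::-1])
E
```

```text
pics
{'t': 0.0, 'q': array([ 1.62209467e+00,  3.59372262e-01,  1.10590096e-02, -3.68619280e-04,
       -1.22412233e+00, -2.88101589e-01]), 'qd': array([-0.00069437,  0.00138683, -0.0008645 , -0.00130979,  0.00127671,
        0.00037229]), 'joint_efforts': array([ 1.17076328e-03, -5.82722104e+01,  2.93057531e+01,  6.99724495e+00,
        7.05740356e-03, -1.55809826e-04]), 'eef_pos': array([0.15825713, 0.65566886, 0.2256289 ]), 'ee_rot': array([ 3.13992249e+00, -1.33569270e-04, -2.36928669e-01]), 'force': array([ 0.30118121, -0.16381495,  0.37080784]), 'moment': array([ 0.01396618, -0.00493943, -0.00640534]), 'width': 0.08741309802152705} 0.0188
scene {'K': array([[410.7096254 ,   0.        , 318.47168434],
       [  0.        , 410.7096254 , 199.69560314],
       [  0.        ,   0.        ,   1.        ]]), 'pose': array([[-0.79593625, -0.49726546,  0.34527171,  1.02708178],
       [ 0.60533362, -0.64664537,  0.46413465,  0.58043065],
       [-0.00752978,  0.57842616,  0.81569999,  1.10326121],
       [ 0.        ,  0.        ,  0.        ,  1.        ]])}
top {'K': array([[389.65743305,   0.        , 315.46491985],
       [  0.        , 389.65743305, 199.7403743 ],
       [  0.        ,   0.        ,   1.        ]]), 'pose': array([[ 0.01699304,  0.97528546, -0.22029416,  0.2895521 ],
       [-0.99985309,  0.0160805 , -0.00593509, -0.00265075],
       [-0.00224596,  0.22036265,  0.97541543,  1.4532611 ],
       [ 0.        ,  0.        ,  0.        ,  1.        ]])}
wrist {'K': array([[309.70691629,   0.        , 316.39558958],
       [  0.        , 309.70691629, 195.9148883 ],
       [  0.        ,   0.        ,   1.        ]]), 'pose': array([[-0.23448054,  0.93464362,  0.26732037,  0.23101997],
       [-0.9721197 , -0.22585658, -0.06302456,  0.63853517],
       [ 0.00147056, -0.27464543,  0.96154445,  0.38386663],
       [ 0.        ,  0.        ,  0.        ,  1.        ]])}
```

View pics/scene0.png

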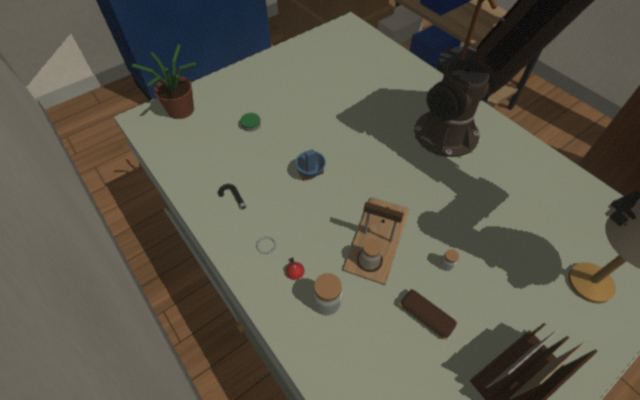

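View pics/top0.png

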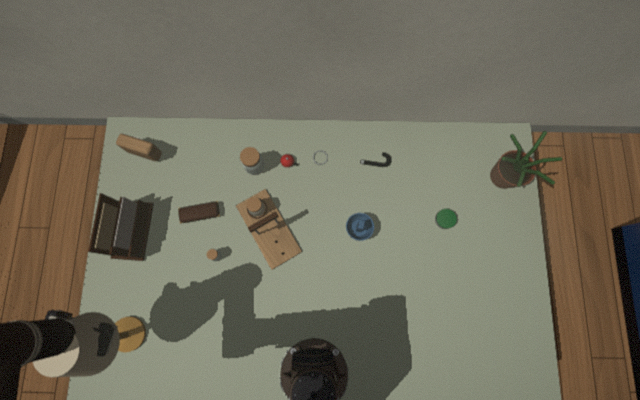

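View pics/wrist0.png

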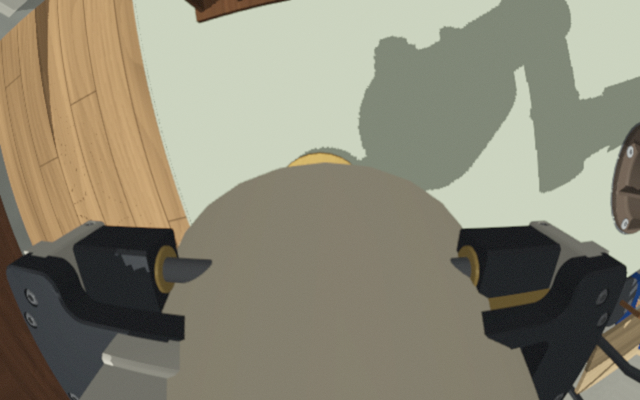

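```bash
cat > h.py <<'E'
import numpy as np, cv2
from station import *
def proj(n,p,c=None):
    c=c or get_calibration(n); T=np.linalg.inv(c['pose']); q=T[:3,:3]@np.array(p,float)+T[:3,3]
    v=np.array([q[0],-q[1],-q[2]]); K=c['K']
    if n=='wrist':
        r=np.hypot(v[0],v[1]); th=np.arctan2(r,v[2]); v=np.array([v[0]/r*th,v[1]/r*th,1])
    else: v=v/v[2]
    return (K@v)[:2]
def ray(n,u,c=None):
    c=c or get_calibration(n); K=c['K']; a=(u[0]-K[0,2])/K[0,0]; b=(u[1]-K[1,2])/K[1,1]
    if n=='wrist':
        th=np.hypot(a,b); d=np.array([a/th*np.sin(th),b/th*np.sin(th),np.cos(th)]) if th>0 else np.array([0,0,1.])
    else: d=np.array([a,b,1.])
    d=np.array([d[0],-d[1],-d[2]]); d=c['pose'][:3,:3]@d
    return c['pose'][:3,3],d/np.linalg.norm(d)
def onz(n,u,z,c=None):
    o,d=ray(n,u,c); return (o+d*(z-o[2])/d[2])
def tri(A):
    M=np.zeros((3,3));b=np.zeros(3)
    for o,d in A:
        P=np.eye(3)-np.outer(d,d); M+=P; b+=P@o
    x=np.linalg.solve(M,b); return x,[np.linalg.norm((np.eye(3)-np.outer(d,d))@(x-o)) for o,d in A]
E
python3 - <<'E'
from h import *
s=get_state()
for n in ['scene','top','wrist']: print(n,proj(n,s['eef_pos']),proj(n,s['eef_pos']+[0,0,.2]))
print(onz('top',(130,335),0),onz('scene',(593,283),0))
a=cv2.imread('pics/top0.png')
cv2.imwrite('pics/tc1.png',cv2.resize(a[290:400,0:160],None,fx=5,fy=5))
cv2.imwrite('pics/tc2.png',cv2.resize(a[140:280,170:400],None,fx=3.4,fy=3.4,interpolation=cv2.INTER_CUBIC))
a=cv2.imread('pics/scene0.png')
cv2.imwrite('pics/sc2.png',cv2.resize(a[140:300,220:470],None,fx=3.2,fy=3.2,interpolation=cv2.INTER_CUBIC))
E
```

```text
scene [629.93705492 251.72812469] [691.33241268 203.99487651]
top [ 96.80112622 328.6771564 ] [ 52.96702555 336.84393634]
wrist [316.58785843 246.47277129] [318.79513027 754.33942839]
[0.11483069 0.65598355 0.        ] [0.11390565 0.66469274 0.        ]
```

View pics/tc1.png

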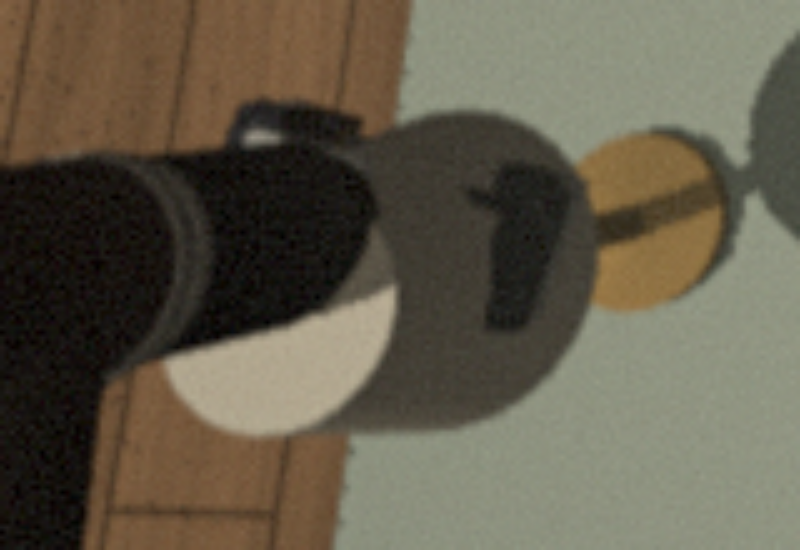

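View pics/tc2.png

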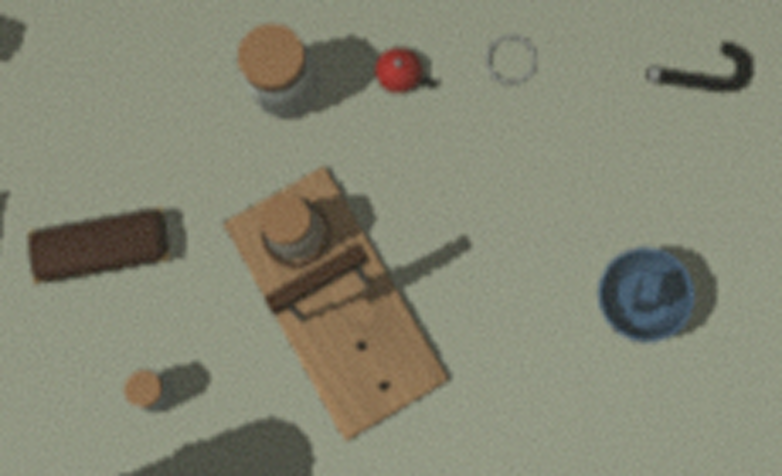

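View pics/sc2.png

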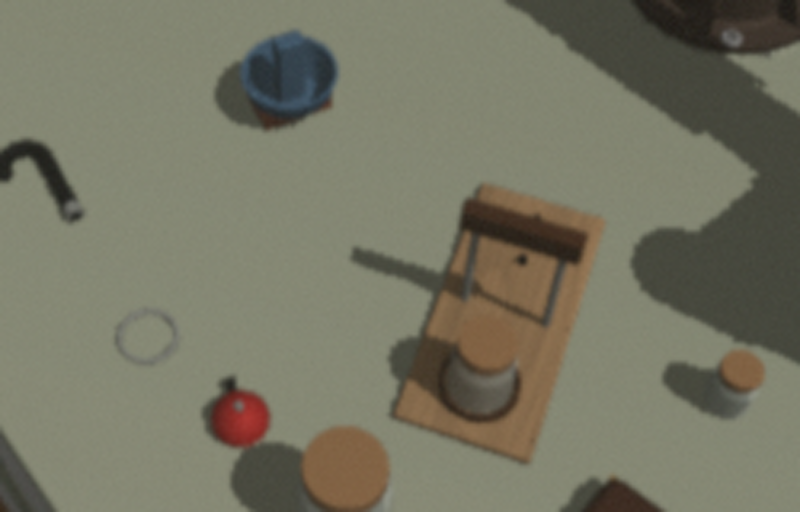

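```bash
python3 -m crank '[{"turn":[0,0,0],"slide":[0,0,-0.01],"fingers":1},{"turn":[0,0,0],"slide":[0,0,-0.02],"fingers":1},{"turn":[0,0,0],"slide":[0,0,-0.04],"fingers":1}]'
python3 - <<'E'
from h import *
s=get_state();print(s['force'],s['joint_efforts'])
for z in (0,.1,.2,.3,.4,.5):print(z,proj('top',[.115,.656,z]))
import numpy as np
cv2.imwrite('pics/w1.png',grab_frame('wrist')[:,:,::-1])
E
```

```text
t: 0.4
eef_pos: [0.1583, 0.6557, 0.2463]
ee_rot: [3.14, -0.0, -0.237]
force: [0.7, -0.2, -0.8]
width: 0.0878
[ 0.69881534 -0.24039569 -0.80238252] [-7.29886070e-02 -5.82941866e+01  2.94287091e+01  7.26333082e+00
  6.17202390e-01  1.10790796e-03]
0 [130.00119077 334.94974338]
0.1 [115.85986994 338.52976818]
0.2 [ 99.39620102 342.69771993]
0.3 [ 79.98692827 347.61138242]
0.4 [ 56.7638649 353.4905463]
0.5 [ 28.48046607 360.65078758]
```

View pics/w1.png

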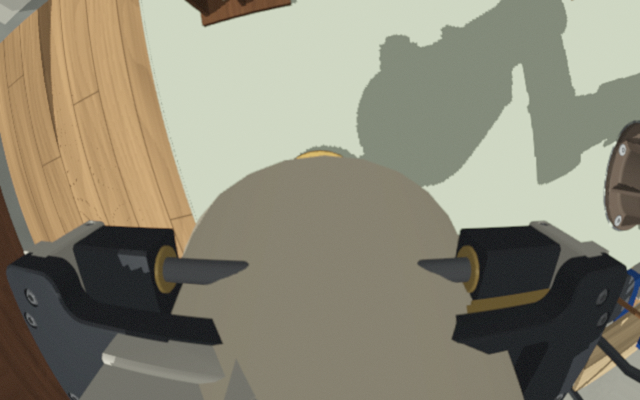

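```bash
python3 - <<'E'
from h import *
for n,u,z in [('top',(359.8,226.8),.056),('top',(276.2,241.5),.023),('top',(283,253.5),.023),('scene',(311,163),.056)]: print(n,onz(n,u,z))
# grip bar ends top view z=.165
a=cv2.imread('pics/top0.png')
for p in [(267,303),(361,250),(365,258),(275,310)]: print(onz('top',(p[0]/3.4+170,p[1]/3.4+140),.165))
for p in [(322,167),(225,222),(348,438),(451,378)]: print(onz('top',(p[0]/3.4+170,p[1]/3.4+140),.012))
c=get_calibration('wrist'); s=get_state(); print(s['eef_pos'],c['pose'])
E
```

```text
top [ 0.50739415 -0.1562612   0.056     ]
top [0.45288333 0.14765577 0.023     ]
top [0.40947892 0.12111486 0.023     ]
scene [ 0.51266439 -0.15019123  0.056     ]
[0.47642471 0.22661476 0.165     ]
[0.53078351 0.13650346 0.165     ]
[0.52281518 0.13223637 0.165     ]
[0.46964962 0.21839826 0.165     ]
[0.65342124 0.20052968 0.012     ]
[0.58858453 0.30555105 0.012     ]
[0.35421432 0.15893282 0.012     ]
[0.42012006 0.05001422 0.012     ]
[0.15866187 0.65688642 0.24956708] [[-0.23408761  0.93501459  0.26636574  0.2312636 ]
 [-0.9722123  -0.22442628 -0.06660393  0.63911034]
 [-0.00249617 -0.2745552   0.9615681   0.40771125]
 [ 0.          0.          0.          1.        ]]
```

```bash
cat > go.py <<'E'
import sys
from h import *
from scipy.spatial.transform import Rotation as R
# usage: go.py x y z yaw -> shares (slide, turn) from measured pose, tool down at yaw
x,y,z,w=map(float,sys.argv[1:5]); s=get_state(); r=R.from_euler('xyz',s['ee_rot'])
d=r.inv().apply(np.array([x,y,z])-s['eef_pos'])/.5
t=(r.inv()*R.from_euler('xyz',[np.pi,0,w])).as_rotvec()/(2*np.pi)
print('slide',d.round(4),'turn',t.round(4),'at',s['eef_pos'].round(4),s['ee_rot'].round(4),'t',s['t'],'F',s['force'].round(1), 'rows',np.linalg.norm(d)*.5/.0417)
E
python3 -m crank '[{"turn":[0,0,0],"slide":[0.78,0.752,-0.1],"fingers":1},{"turn":[0,0,0],"slide":[0.78,0.752,-0.1],"fingers":1},{"turn":[0,0,0],"slide":[0.78,0.752,-0.1],"fingers":1},{"turn":[0,0,0],"slide":[0.78,0.752,-0.1],"fingers":1},{"turn":[0,0,0],"slide":[0.78,0.752,-0.1],"fingers":1}]'
python3 go.py .45 .2 .3 -.237
```

```text
t: 0.87
eef_pos: [0.2705, 0.4797, 0.2668]
ee_rot: [-3.14, -0.0, -0.236]
force: [1.6, 0.2, -0.1]
width: 0.0879
slide [ 0.48    0.4596 -0.067 ] turn [-0.0002 -0.      0.0001] at [0.2705 0.4797 0.2668] [-3.1402e+00 -1.0000e-04 -2.3630e-01] t 0.8667 F [ 1.6  0.2 -0.1] rows 8.008725288121541
```

```bash
python3 -m crank '[{"turn":[0,0,0],"slide":[0.48,0.46,-0.07],"fingers":1},{"turn":[0,0,0],"slide":[0.48,0.46,-0.07],"fingers":1},{"turn":[0,0,0],"slide":[0.48,0.46,-0.07],"fingers":1},{"turn":[0,0,0],"slide":[0.48,0.46,-0.07],"fingers":1},{"turn":[0,0,0],"slide":[0.48,0.46,-0.07],"fingers":1}]'
python3 go.py .42 .2 .3 -.237
```

```text
t: 1.28
eef_pos: [0.3823, 0.305, 0.289]
ee_rot: [-3.139, -0.001, -0.236]
force: [0.9, 1.0, -0.3]
width: 0.0878
slide [ 0.1226  0.1865 -0.0223] turn [-0.0003 -0.0001  0.0001] at [0.3823 0.305  0.289 ] [-3.1394e+00 -7.0000e-04 -2.3630e-01] t 1.2833 F [ 0.9  1.  -0.3] rows 2.689092598827183
```

```bash
python3 -m crank '[{"turn":[0,0,0],"slide":[0.08,0.187,-0.08],"fingers":1},{"turn":[0,0,0],"slide":[0.08,0.187,-0.08],"fingers":1},{"turn":[0,0,0],"slide":[0.08,0.187,-0.08],"fingers":1},{"turn":[0,0,0],"slide":[0.08,0.187,-0.08],"fingers":1},{"turn":[0,0,0],"slide":[0.08,0.187,-0.08],"fingers":1}]'
python3 - <<'E'
from h import *
import pickle
c=get_calibration('wrist'); f=grab_frame('wrist'); pickle.dump(c,open('w2.pkl','wb')); cv2.imwrite('pics/w2.png',f[:,:,::-1]); print(get_state()['eef_pos'])
E
```

```text
t: 1.7
eef_pos: [0.399, 0.2055, 0.3292]
ee_rot: [-3.138, -0.002, -0.239]
force: [-0.2, 0.6, 0.4]
width: 0.0875
[0.39863728 0.20623976 0.32834301]
```

View pics/w2.png

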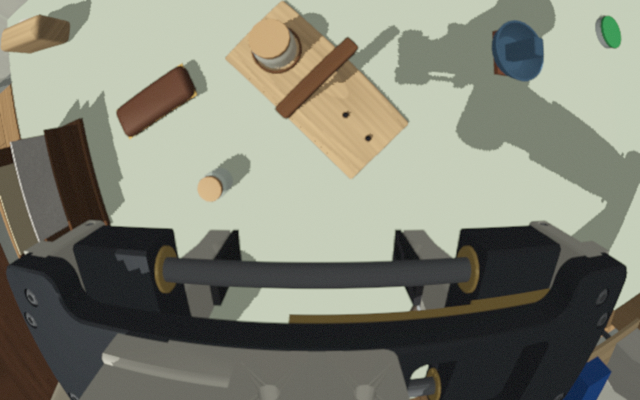

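```bash
python3 - <<'E'
import cv2
a=cv2.imread('pics/w2.png')
cv2.imwrite('pics/w2c.png',cv2.resize(a[0:185,220:420],None,fx=4,fy=3.2*1.0,interpolation=cv2.INTER_CUBIC))
E
```

```text
(no output)
```

View pics/w2c.png

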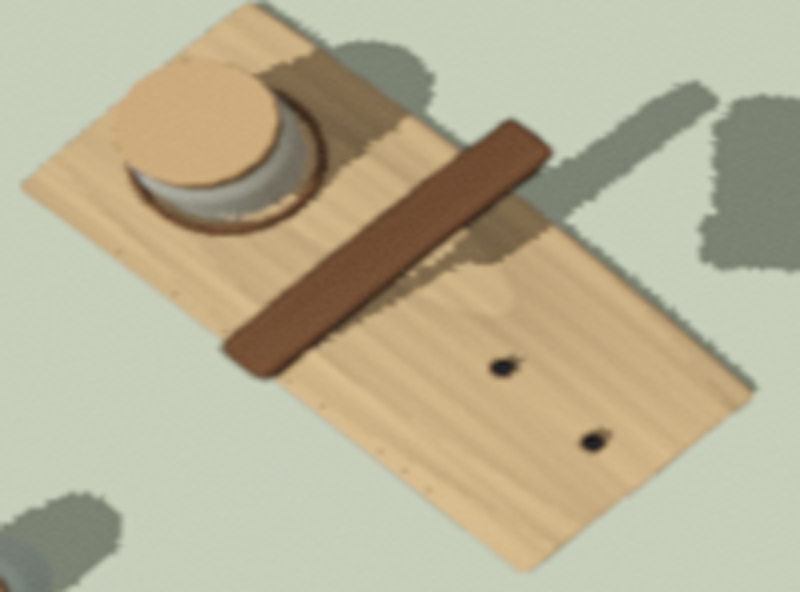

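```bash
python3 - <<'E'
from h import *
import pickle
c=pickle.load(open('w2.pkl','rb'))
a=cv2.imread('pics/w2.png').astype(float).sum(2)
# peg dark blobs
for (u,v) in [(346,115),(369,138)]:
    w=a[v-6:v+7,u-6:u+7]; m=np.clip(200-w,0,None); yy,xx=np.mgrid[v-6:v+7,u-6:u+7]
    p=((m*xx).sum()/m.sum(),(m*yy).sum()/m.sum()); print(p,onz('wrist',p,.019,c)[:2])
q=lambda p:(220+(p[0]+.5)/4-.5,(p[1]+.5)/3.2-.5)
B=[onz('wrist',q(p),.165,c)[:2] for p in [(510,119),(552,151),(265,379),(223,347)]]
print('bar',np.round(B,4),np.mean(B,0),[np.linalg.norm(B[i]-B[(i+1)%4]) for i in range(4)])
d=B[0]-B[3]+B[1]-B[2]; print('bar y yaw',np.arctan2(d[1],d[0]))
C=[onz('wrist',q(p),.012,c)[:2] for p in [(22,185),(527,572),(753,398)]]
print('board',np.round(C,4), [np.linalg.norm(C[i]-C[i+1]) for i in range(2)])
d=C[0]-C[1]; print('x yaw',np.arctan2(d[1],d[0])); d=C[2]-C[1]; print('y yaw',np.arctan2(d[1],d[0]))
E
python3 go.py .45 -.13 .33 -.237
```

```text
(np.float64(345.1918367346939), np.float64(114.31591836734694)) [0.45573648 0.14850883]
(np.float64(367.7613636363636), np.float64(137.63392857142858)) [0.41354364 0.12273476]
bar [[0.5402 0.1393]
 [0.5274 0.1313]
 [0.4713 0.2211]
 [0.4842 0.2291]] [0.50577155 0.18023456] [np.float64(0.015124431020913544), np.float64(0.10587565932529391), np.float64(0.015219714479079993), np.float64(0.10580410823420082)]
bar y yaw -1.0127968851090368
board [[0.5908 0.3058]
 [0.3553 0.1606]
 [0.4203 0.0542]] [np.float64(0.27667025802100315), np.float64(0.12469143653995352)]
x yaw 0.5526576884501426
y yaw -1.0223991166334385
slide [ 0.2585  0.6293 -0.0044] turn [-0.0003 -0.0001 -0.0002] at [0.3986 0.2062 0.3283] [-3.1395e+00 -7.0000e-04 -2.3810e-01] t 1.75 F [-0.7  0.8 -1.1] rows 8.156934246561251
```

```bash
python3 -m crank '[{"turn":[0,0,0],"slide":[0.25,0.63,0],"fingers":1},{"turn":[0,0,0],"slide":[0.25,0.63,0],"fingers":1},{"turn":[0,0,0],"slide":[0.25,0.63,0],"fingers":1},{"turn":[0,0,0],"slide":[0.25,0.63,0],"fingers":1},{"turn":[0,0,0],"slide":[0.25,0.63,0],"fingers":1}]'
python3 go.py .44 -.13 .33 -.237
```

```text
t: 2.17
eef_pos: [0.4277, -0.0005, 0.3274]
ee_rot: [-3.142, 0.0, -0.234]
force: [0.8, 0.9, -0.6]
width: 0.0874
slide [ 0.0841  0.2463 -0.0053] turn [-0.      0.      0.0004] at [ 0.4277 -0.0005  0.3274] [-3.1415e+00  2.0000e-04 -2.3420e-01] t 2.1667 F [ 0.8  0.9 -0.6] rows 3.120627103840242
```

```bash
python3 -m crank '[{"turn":[0,0,0],"slide":[0.084,0.246,0.1],"fingers":1},{"turn":[0,0,0],"slide":[0.084,0.246,0.1],"fingers":1},{"turn":[0,0,0],"slide":[0.084,0.246,0.1],"fingers":1},{"turn":[0,0,0],"slide":[0.084,0.246,0.1],"fingers":1},{"turn":[0,0,0],"slide":[0.084,0.246,0.1],"fingers":1}]'
python3 - <<'E'
from h import *
import pickle
c=get_calibration('wrist'); f=grab_frame('wrist'); pickle.dump(c,open('w3.pkl','wb')); cv2.imwrite('pics/w3.png',f[:,:,::-1]); print(get_state()['eef_pos'])
E
```

```text
t: 2.58
eef_pos: [0.4392, -0.1309, 0.275]
ee_rot: [3.14, 0.005, -0.239]
force: [-1.3, -0.1, 0.3]
width: 0.0879
[ 0.43955047 -0.12983901  0.276047  ]
```

View pics/w3.png

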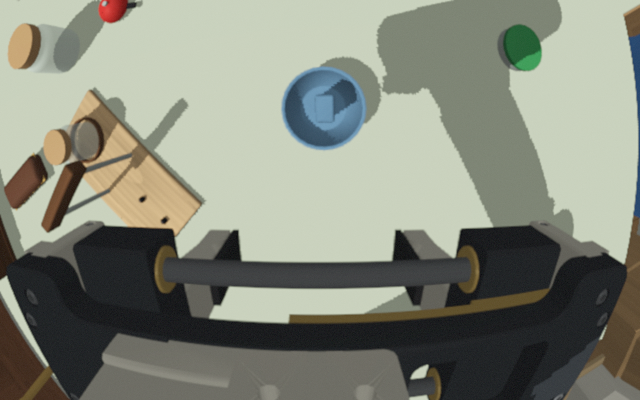

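```bash
python3 - <<'E'
import cv2
a=cv2.imread('pics/w3.png')
cv2.imwrite('pics/w3c.png',cv2.resize(a[60:160,270:380],None,fx=6,fy=6,interpolation=cv2.INTER_CUBIC))
E
```

```text
(no output)
```

View pics/w3c.png

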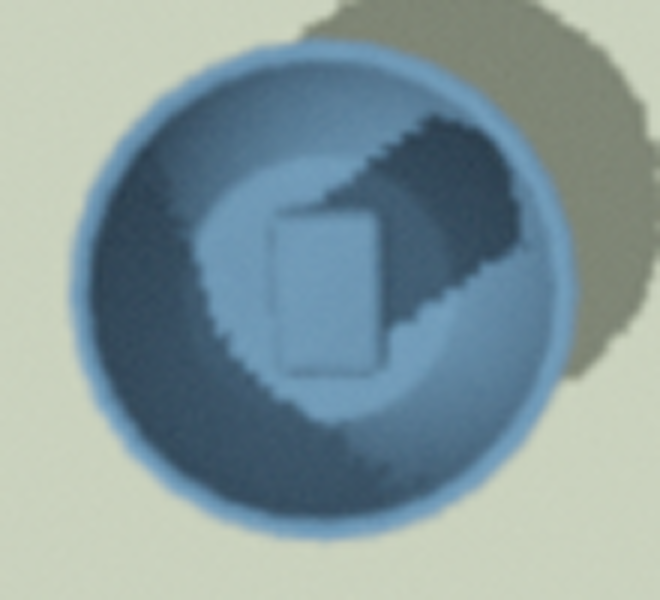

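```bash
python3 - <<'E'
from h import *
import pickle
c=pickle.load(open('w3.pkl','rb'))
q=lambda p:(270+(p[0]+.5)/6-.5,60+(p[1]+.5)/6-.5)
B=np.array([onz('wrist',q(p),.105,c)[:2] for p in [(274,212),(377,211),(382,374),(280,376)]])
print(B.round(4),B.mean(0),[np.linalg.norm(B[i]-B[(i+1)%4]) for i in range(4)])
d=B[0]-B[3]+B[1]-B[2]; print('x yaw',np.arctan2(d[1],d[0])); d=B[0]-B[1]+B[3]-B[2]; print('y yaw-90',np.arctan2(d[1],d[0])-np.pi/2)
print('rim',onz('wrist',q((323,289)),.056,c)[:2], np.linalg.norm(onz('wrist',q((70,289)),.056,c)-onz('wrist',q((577,289)),.056,c)))
print(c['pose'][:3,3])
E
```

```text
[[ 0.5265 -0.1512]
 [ 0.5225 -0.1686]
 [ 0.4943 -0.1628]
 [ 0.4981 -0.1454]] [ 0.51036822 -0.15700395] [np.float64(0.017884531003085347), np.float64(0.028812096113852645), np.float64(0.017864670192731528), np.float64(0.02897065075467546)]
x yaw -0.20366046287273995
y yaw-90 -0.21966179510081085
rim [ 0.51110167 -0.15742912] 0.10209832501729615
[ 0.512558   -0.14853274  0.43282959]
```

```bash
python3 go.py .5107 -.1572 .15 -.21
```

```text
slide [0.152  0.0192 0.2516] turn [ 0.0002  0.0005 -0.0046] at [ 0.4396 -0.1298  0.276 ] [ 3.1406e+00  3.1000e-03 -2.3900e-01] t 2.6333 F [-0.5  0.7  0.9] rows 3.5324908222221723
```

```bash
python3 -m crank '[{"turn":[0,0,-0.0046],"slide":[0.152,0.019,0.2],"fingers":0.3},{"turn":[0,0,-0.0046],"slide":[0.152,0.019,0.25],"fingers":0.3},{"turn":[0,0,-0.0046],"slide":[0.152,0.019,0.25],"fingers":0.3},{"turn":[0,0,-0.0046],"slide":[0.152,0.019,0.25],"fingers":0.3},{"turn":[0,0,-0.0046],"slide":[0.152,0.019,0.25],"fingers":0.3}]'
python3 - <<'E'
from h import *
import pickle
c=get_calibration('wrist'); f=grab_frame('wrist'); pickle.dump(c,open('w4.pkl','wb')); cv2.imwrite('pics/w4.png',f[:,:,::-1]); print(get_state()['eef_pos'])
E
python3 go.py .5107 -.1572 .064 -.21
```

```text
t: 3.05
eef_pos: [0.5109, -0.1549, 0.1476]
ee_rot: [3.14, 0.008, -0.207]
force: [-0.6, 1.4, 0.4]
width: 0.0606
[ 0.51113963 -0.15497853  0.15023174]
slide [0.0009 0.0043 0.1725] turn [0.0002 0.0008 0.0005] at [ 0.5111 -0.155   0.1502] [ 3.1403  0.005  -0.2066] t 3.1 F [0.3 0.4 0.1] rows 2.06862038354497
```

View pics/w4.png

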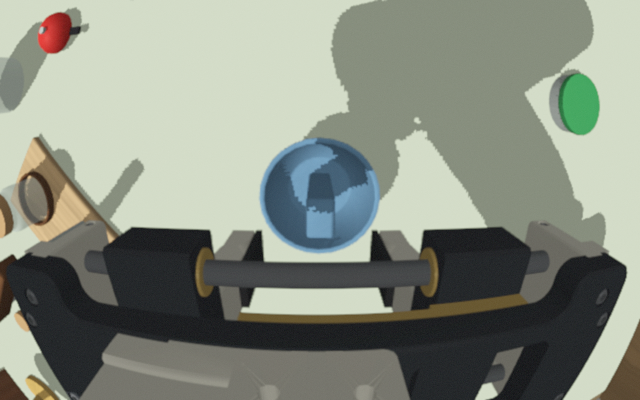

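```bash
python3 -m crank '[{"turn":[0,0,0],"slide":[0,0.004,0.07],"fingers":0.3},{"turn":[0,0,0],"slide":[0,0.004,0.13],"fingers":0.3},{"turn":[0,0,0],"slide":[0,0.004,0.16],"fingers":0.3},{"turn":[0,0,0],"slide":[0,0.004,0.172],"fingers":0.3},{"turn":[0,0,0],"slide":[0,0.004,0.172],"fingers":0.3}]' 20
python3 go.py .5107 -.1572 .064 -.21
```

```text
t: 3.52
eef_pos: [0.5112, -0.1573, 0.067]
ee_rot: [3.141, 0.0, -0.206]
force: [0.2, -0.3, 0.7]
width: 0.0572
slide [-0.001  -0.      0.0061] turn [0.     0.     0.0006] at [ 0.5112 -0.1573  0.067 ] [ 3.1414  0.     -0.2064] t 3.5167 F [ 0.2 -0.3  0.7] rows 0.07366654599938062
```

```bash
python3 - <<'E'
from h import *
c=get_calibration('wrist'); f=grab_frame('wrist'); cv2.imwrite('pics/w5.png',f[:,:,::-1])
f=grab_frame('scene'); cv2.imwrite('pics/s5.png',cv2.resize(f[100:260,220:420],None,fx=4,fy=3.5)[:,:,::-1])
E
```

```text
(no output)
```

View pics/w5.png

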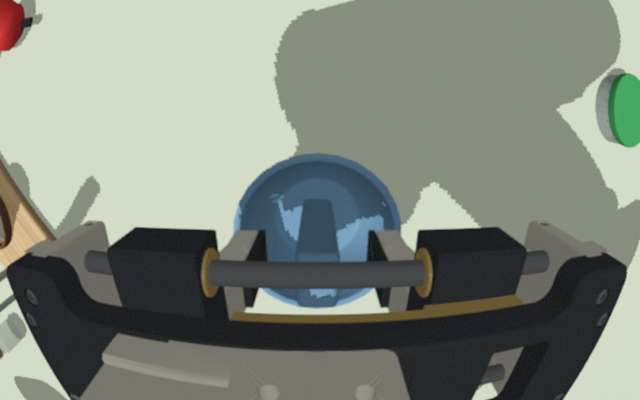

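View pics/s5.png

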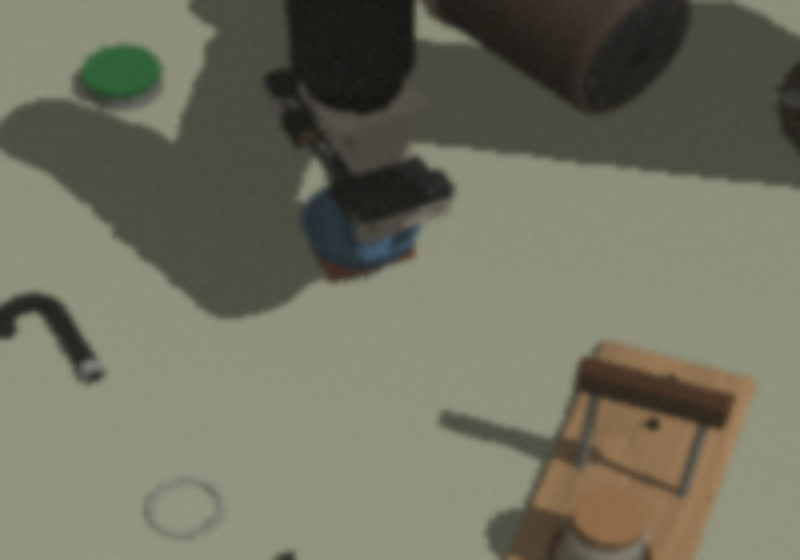

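Fingers straddle the post (cols 262–372, post at 318). Close.

```bash
python3 -m crank '[{"turn":[0,0,0],"slide":[0,0,0.002],"fingers":0},{"turn":[0,0,0],"slide":[0,0,0.002],"fingers":-0.3},{"turn":[0,0,0],"slide":[0,0,0.002],"fingers":-1},{"turn":[0,0,0],"slide":[0,0,0.002],"fingers":-1},{"turn":[0,0,0],"slide":[0,0,0.002],"fingers":-1}]' 20
python3 -m crank '[{"turn":[0,0,0],"slide":[0,0,0],"fingers":-1},{"turn":[0,0,0],"slide":[0,0,0],"fingers":-1},{"turn":[0,0,0],"slide":[0,0,0],"fingers":-1},{"turn":[0,0,0],"slide":[0,0,0],"fingers":-1}]' 25
```

```text
t: 4.03
eef_pos: [0.5112, -0.1584, 0.0659]
ee_rot: [-3.141, -0.001, -0.208]
force: [-0.5, -0.5, -1.0]
width: 0.0291
t: 4.37
eef_pos: [0.511, -0.1583, 0.0655]
ee_rot: [3.142, 0.0, -0.208]
force: [0.0, -0.8, 1.1]
width: 0.02
```

```bash
python3 -m crank '[{"turn":[0,0,0],"slide":[0,0,-0.02],"fingers":-1},{"turn":[0,0,0],"slide":[0,0,-0.06],"fingers":-1},{"turn":[0,0,0],"slide":[0,0,-0.12],"fingers":-1},{"turn":[0,0,0],"slide":[0,0,-0.18],"fingers":-1},{"turn":[0,0,0],"slide":[0,0,-0.24],"fingers":-1}]'
python3 go.py .4346 .1356 .2 .553
python3 - <<'E'
from h import *
import pickle
c=get_calibration('wrist');pickle.dump(c,open('w6.pkl','wb')); f=grab_frame('wrist'); cv2.imwrite('pics/w6.png',f[:,:,::-1])
E
```

```text
t: 4.78
eef_pos: [0.5103, -0.1583, 0.1871]
ee_rot: [3.141, 0.001, -0.208]
force: [1.4, -1.0, -2.2]
width: 0.02
slide [-0.2696 -0.5439 -0.0256] turn [-0.      0.0002 -0.1211] at [ 0.5103 -0.1583  0.1871] [ 3.1414e+00  9.0000e-04 -2.0800e-01] t 4.7833 F [ 1.4 -1.  -2.2] rows 7.285265957280862
```

View pics/w6.png

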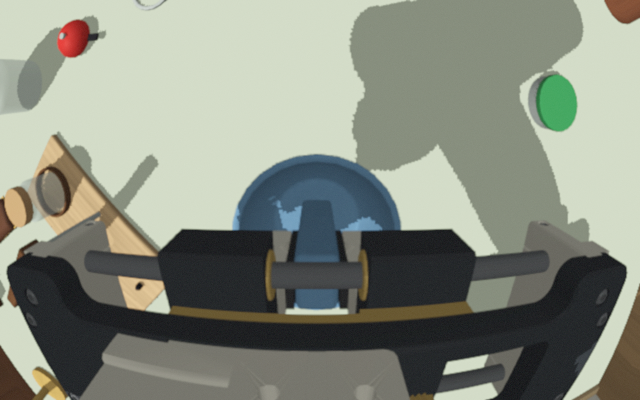

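```bash
python3 - <<'E'
from h import *
from scipy.spatial.transform import Rotation as R
import pickle
c=pickle.load(open('w6.pkl','rb')); s=get_state()
T=np.eye(4);T[:3,:3]=R.from_euler('xyz',s['ee_rot']).as_matrix();T[:3,3]=s['eef_pos']
X=np.linalg.inv(T)@c['pose']
w=.553; ex=np.array([np.cos(w),np.sin(w),0]); ey=np.array([np.sin(w),-np.cos(w),0])
for bx,by,z in [(-.04,.12,.22),(-.05,.1,.22),(-.03,.09,.25),(-.06,.08,.25),(-.06,.06,.3)]:
    p=np.array([.4346,.1356,0])+bx*ex+by*ey; p[2]=z
    G=np.eye(4);G[:3,:3]=R.from_euler('xyz',[np.pi,0,w]).as_matrix();G[:3,3]=p
    cc=dict(K=c['K'],pose=G@X)
    print(p.round(3),np.hypot(*p[:2]),[proj('wrist',q,cc).round() for q in [(.4557,.1485,.019),(.4135,.1227,.019)]])
E
```

```text
[0.464 0.012 0.22 ] 0.4637588326927921 [array([214., 117.]), array([216., 159.])]
[0.445 0.024 0.22 ] 0.4452370935932312 [array([229., 108.]), array([231., 150.])]
[0.456 0.043 0.25 ] 0.4583888318615931 [array([244., 123.]), array([246., 162.])]
[0.426 0.036 0.25 ] 0.42708299441925146 [array([251.,  99.]), array([252., 138.])]
[0.415 0.053 0.3  ] 0.4184311609767643 [array([273.,  99.]), array([273., 134.])]
```

```bash
python3 go.py .464 .012 .22 .553
```

```text
slide [-0.1669 -0.3144 -0.0538] turn [ 0.0005 -0.0013 -0.1209] at [ 0.5137 -0.159   0.1938] [ 3.1415 -0.0083 -0.2067] t 4.8333 F [ 3.1 -0.8  5.7] rows 4.316634012205169
```

```bash
python3 -m crank '[{"turn":[0,0,-0.006],"slide":[-0.01,-0.02,-0.01],"fingers":-1},{"turn":[0,0,-0.02],"slide":[-0.03,-0.06,-0.02],"fingers":-1},{"turn":[0,0,-0.036],"slide":[-0.055,-0.105,-0.03],"fingers":-1},{"turn":[0,0,-0.052],"slide":[-0.08,-0.15,-0.04],"fingers":-1},{"turn":[0,0,-0.068],"slide":[-0.1,-0.19,-0.05],"fingers":-1}]'
python3 go.py .464 .012 .22 .553
```

```text
t: 5.25
eef_pos: [0.4801, -0.0538, 0.2103]
ee_rot: [-3.141, 0.001, 0.225]
force: [0.2, 0.5, -2.8]
width: 0.02
slide [-0.0021 -0.1355 -0.0192] turn [-0.0001  0.0002 -0.0522] at [ 0.4801 -0.0538  0.2103] [-3.1411e+00  1.3000e-03  2.2470e-01] t 5.25 F [ 0.2  0.5 -2.8] rows 1.6417089951952644
```

```bash
python3 -m crank '[{"turn":[0,0,-0.016],"slide":[0,-0.04,-0.006],"fingers":-1},{"turn":[0,0,-0.031],"slide":[0,-0.08,-0.012],"fingers":-1},{"turn":[0,0,-0.044],"slide":[0,-0.115,-0.018],"fingers":-1},{"turn":[0,0,-0.051],"slide":[0,-0.135,-0.02],"fingers":-1},{"turn":[0,0,-0.052],"slide":[0,-0.135,-0.02],"fingers":-1}]'
python3 -m crank '[{"turn":[0,0,0],"slide":[0,0,0],"fingers":-1},{"turn":[0,0,0],"slide":[0,0,0],"fingers":-1},{"turn":[0,0,0],"slide":[0,0,0],"fingers":-1}]'
python3 - <<'E'
from h import *
import pickle
s=get_state();c=get_calibration('wrist'); f=grab_frame('wrist');pickle.dump((s,c),open('w7.pkl','wb')); cv2.imwrite('pics/w7.png',f[:,:,::-1])
cv2.imwrite('pics/w7c.png',cv2.resize(f[90:190,150:350],None,fx=4,fy=4,interpolation=cv2.INTER_CUBIC)[:,:,::-1])
E
```

```text
t: 5.67
eef_pos: [0.4664, 0.0124, 0.2207]
ee_rot: [-3.141, -0.0, 0.55]
force: [-0.4, 0.2, -2.2]
width: 0.0198
t: 5.92
eef_pos: [0.4669, 0.0103, 0.2202]
ee_rot: [-3.142, 0.001, 0.544]
force: [0.4, 0.1, -2.3]
width: 0.0199
```

View pics/w7.png

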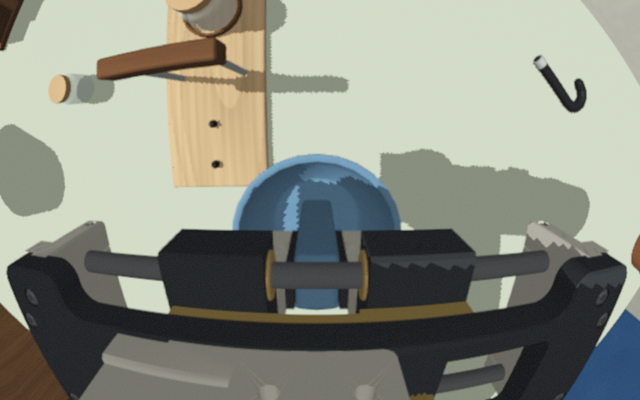

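View pics/w7c.png

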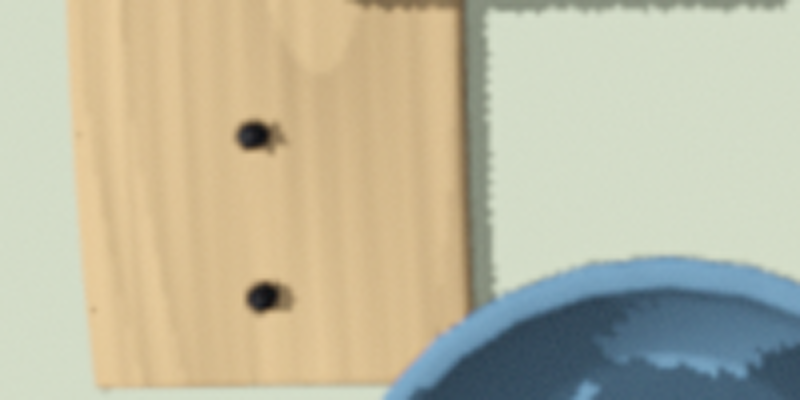

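```bash
python3 - <<'E'
from h import *
import pickle
from scipy.spatial.transform import Rotation as R
from scipy.optimize import least_squares
s,c=pickle.load(open('w7.pkl','rb'))
P=[onz('wrist',p,.018,c) for p in [(212.9,123.2),(215.3,163.9)]]
P=np.array(P); d=P[0]-P[1]; print(P.round(4),P.mean(0),np.linalg.norm(d),np.arctan2(d[1],d[0]))
a=cv2.imread('pics/w7.png'); h=cv2.cvtColor(a,cv2.COLOR_BGR2HSV)
m=cv2.inRange(h,(95,70,40),(125,255,255)); 
pts=[]
for u in range(245,392,3):
    col=np.where(m[140:240,u])[0]
    if len(col): pts.append((u,140+col[0]-.5))
z=s['eef_pos'][2]-.0095
Q=np.array([onz('wrist',p,z,c)[:2] for p in pts])
r=least_squares(lambda x:np.hypot(Q[:,0]-x[0],Q[:,1]-x[1])-x[2],[*s['eef_pos'][:2],.052],loss='soft_l1',f_scale=.001)
r2=least_squares(lambda x:np.hypot(Q[:,0]-x[0],Q[:,1]-x[1])-.052,s['eef_pos'][:2],loss='soft_l1',f_scale=.001)
Rt=R.from_euler('xyz',s['ee_rot']).inv()
for x in (r.x,r2.x): print(x, 'in tool', Rt.apply([x[0]-s['eef_pos'][0],x[1]-s['eef_pos'][1],0]).round(4))
print(s['eef_pos'],s['ee_rot'])
E
```

```text
[[0.456  0.1479 0.018 ]
 [0.4135 0.1218 0.018 ]] [0.43475602 0.13482942 0.018     ] 0.049820691954951674 0.5508887698137517
[0.46680583 0.01006007 0.05045281] in tool [-0.0001  0.0001  0.    ]
[0.46530972 0.00919801] in tool [-0.0019  0.0001  0.    ]
[0.46685089 0.01025799 0.22018848] [-3.14150483e+00  8.02713740e-04  5.44335192e-01]
```

```bash
python3 go.py .4350 .135 .16 .551
```

```text
slide [ 0.0748 -0.2465  0.1204] turn [-0.      0.0001 -0.0011] at [0.4669 0.0102 0.2202] [-3.1415e+00  8.0000e-04  5.4440e-01] t 5.9667 F [ 0.2  0.1 -1.4] rows 3.4095746185221008
```

```bash
python3 -m crank '[{"turn":[0,0,-0.0011],"slide":[0.01,-0.04,0.0],"fingers":-1},{"turn":[0,0,-0.0011],"slide":[0.033,-0.11,0.02],"fingers":-1},{"turn":[0,0,-0.0011],"slide":[0.055,-0.18,0.05],"fingers":-1},{"turn":[0,0,-0.0011],"slide":[0.07,-0.23,0.09],"fingers":-1},{"turn":[0,0,-0.0011],"slide":[0.0748,-0.2465,0.12],"fingers":-1}]'
python3 -m crank '[{"turn":[0,0,0],"slide":[0,0,0],"fingers":-1},{"turn":[0,0,0],"slide":[0,0,0],"fingers":-1},{"turn":[0,0,0],"slide":[0,0,0],"fingers":-1}]'
python3 go.py .4350 .135 .09 .551
python3 - <<'E'
from h import *
f=grab_frame('wrist'); cv2.imwrite('pics/w8.png',f[:,:,::-1])
f=grab_frame('scene'); cv2.imwrite('pics/s8.png',cv2.resize(f[140:300,300:460],None,fx=4,fy=3.5)[:,:,::-1])
E
```

```text
t: 6.38
eef_pos: [0.4345, 0.1376, 0.1596]
ee_rot: [-3.141, -0.001, 0.553]
force: [0.2, -0.1, -2.4]
width: 0.02
t: 6.63
eef_pos: [0.4355, 0.1351, 0.1611]
ee_rot: [3.141, -0.0, 0.552]
force: [-0.1, 0.6, -1.6]
width: 0.0199
slide [-0.001  -0.0004  0.1422] turn [ 0.0001 -0.      0.0002] at [0.4355 0.1351 0.1611] [ 3.1412e+00 -2.0000e-04  5.5230e-01] t 6.6333 F [-0.1  0.6 -1.6] rows 1.7049201317916103
```

View pics/w8.png

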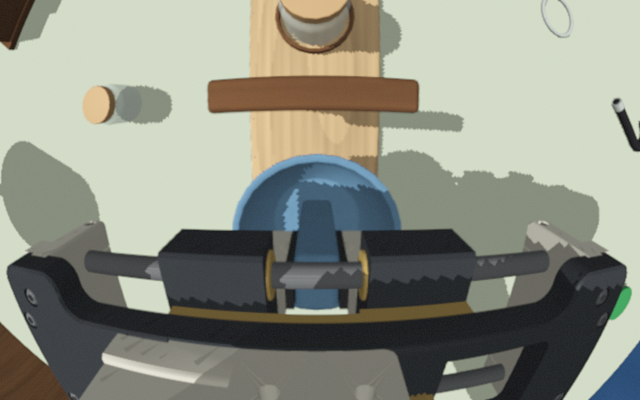

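View pics/s8.png

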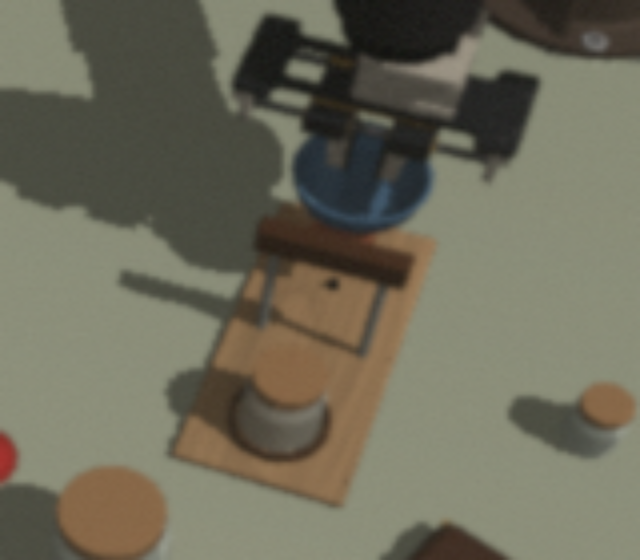

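```bash
python3 -m crank '[{"turn":[0,0,0],"slide":[-0.001,0,0.03],"fingers":-1},{"turn":[0,0,0],"slide":[-0.001,0,0.07],"fingers":-1},{"turn":[0,0,0],"slide":[-0.001,0,0.105],"fingers":-1},{"turn":[0,0,0],"slide":[-0.001,0,0.13],"fingers":-1},{"turn":[0,0,0],"slide":[-0.001,0,0.138],"fingers":-1}]'
python3 -m crank '[{"turn":[0,0,0],"slide":[0,0,0],"fingers":-1},{"turn":[0,0,0],"slide":[0,0,0],"fingers":-1},{"turn":[0,0,0],"slide":[0,0,0],"fingers":-1}]'
python3 go.py .4350 .135 .078 .551
```

```text
t: 7.15
eef_pos: [0.4342, 0.1342, 0.0905]
ee_rot: [3.142, 0.002, 0.551]
force: [0.6, -0.7, -2.1]
width: 0.02
t: 7.4
eef_pos: [0.4353, 0.1356, 0.0926]
ee_rot: [-3.142, -0.002, 0.553]
force: [0.1, -0.2, -1.7]
width: 0.0199
slide [-0.0013  0.0007  0.0293] turn [-0.     -0.0003  0.0003] at [0.4353 0.1356 0.0926] [-3.1415e+00 -1.9000e-03  5.5280e-01] t 7.4 F [ 0.1 -0.2 -1.7] rows 0.3516269392754027
```

```bash
python3 -m crank '[{"turn":[0,0,0],"slide":[0,0,0.003],"fingers":-1},{"turn":[0,0,0],"slide":[0,0,0.006],"fingers":-1},{"turn":[0,0,0],"slide":[0,0,0.009],"fingers":-1},{"turn":[0,0,0],"slide":[0,0,0.012],"fingers":-1},{"turn":[0,0,0],"slide":[0,0,0.014],"fingers":-1}]'
python3 -m crank '[{"turn":[0,0,0],"slide":[0,0,0.002],"fingers":-1},{"turn":[0,0,0],"slide":[0,0,0.005],"fingers":-1},{"turn":[0,0,0],"slide":[0,0,0.008],"fingers":-1},{"turn":[0,0,0],"slide":[0,0,0.01],"fingers":-1},{"turn":[0,0,0],"slide":[0,0,0.01],"fingers":-1}]'
python3 go.py .4350 .135 .0775 .551
```

```text
t: 7.82
eef_pos: [0.4344, 0.1353, 0.0844]
ee_rot: [3.142, 0.0, 0.553]
force: [-0.5, -0.0, -1.9]
width: 0.0198
t: 8.23
eef_pos: [0.4344, 0.1352, 0.0792]
ee_rot: [3.142, 0.0, 0.553]
force: [-0.9, -0.8, -2.6]
width: 0.0199
slide [0.0008 0.0011 0.0035] turn [0.     0.0001 0.0003] at [0.4344 0.1352 0.0792] [3.1415e+00 5.0000e-04 5.5300e-01] t 8.2333 F [-0.9 -0.8 -2.6] rows 0.04503355356309673
```

```bash
python3 -m crank '[{"turn":[0,0,0],"slide":[0,0,0.001],"fingers":-1},{"turn":[0,0,0],"slide":[0,0,0.002],"fingers":-1},{"turn":[0,0,0],"slide":[0,0,0.003],"fingers":-1},{"turn":[0,0,0],"slide":[0,0,0.004],"fingers":-1},{"turn":[0,0,0],"slide":[0,0,0.004],"fingers":-1}]'
python3 -m crank '[{"turn":[0,0,0],"slide":[0,0,0.001],"fingers":-1},{"turn":[0,0,0],"slide":[0,0,0.002],"fingers":-1},{"turn":[0,0,0],"slide":[0,0,0.002],"fingers":-1}]'
python3 go.py .4350 .135 .0775 .551
```

```text
t: 8.65
eef_pos: [0.4346, 0.1354, 0.0776]
ee_rot: [3.142, -0.0, 0.553]
force: [0.2, 1.0, -2.0]
width: 0.02
t: 8.9
eef_pos: [0.4346, 0.1354, 0.0775]
ee_rot: [3.141, -0.0, 0.553]
force: [-5.3, 0.4, 11.2]
width: 0.0197
slide [ 0.0002  0.0011 -0.    ] turn [ 0.     -0.0001  0.0004] at [0.4346 0.1354 0.0775] [ 3.1414e+00 -4.0000e-04  5.5340e-01] t 8.9 F [-5.3  0.4 11.2] rows 0.013986042038854798
```

```bash
python3 -m crank '[{"turn":[0,0,0],"slide":[0,0,-0.001],"fingers":-0.5},{"turn":[0,0,0],"slide":[0,0,-0.001],"fingers":-0.4},{"turn":[0,0,0],"slide":[0,0,-0.001],"fingers":-0.2},{"turn":[0,0,0],"slide":[0,0,-0.001],"fingers":0},{"turn":[0,0,0],"slide":[0,0,-0.001],"fingers":0}]'
python3 -m crank '[{"turn":[0,0,0],"slide":[0,0,0],"fingers":0},{"turn":[0,0,0],"slide":[0,0,0],"fingers":0},{"turn":[0,0,0],"slide":[0,0,0],"fingers":0}]'
python3 go.py .4350 .135 .23 .551
```

```text
t: 9.32
eef_pos: [0.4345, 0.1354, 0.077]
ee_rot: [3.142, 0.0, 0.553]
force: [0.6, 0.5, -0.5]
width: 0.0403
t: 9.57
eef_pos: [0.4345, 0.1353, 0.077]
ee_rot: [3.142, 0.0, 0.553]
force: [-0.5, 0.3, 0.1]
width: 0.0432
slide [ 0.0005  0.0011 -0.3061] turn [0.     0.     0.0003] at [0.4345 0.1353 0.077 ] [3.1415e+00 2.0000e-04 5.5300e-01] t 9.5667 F [-0.5  0.3  0.1] rows 3.670157434584506
```

Rise and look.

```bash
python3 -m crank '[{"turn":[0,0,0],"slide":[0,0,-0.03],"fingers":0},{"turn":[0,0,0],"slide":[0,0,-0.1],"fingers":0},{"turn":[0,0,0],"slide":[0,0,-0.18],"fingers":0},{"turn":[0,0,0],"slide":[0,0,-0.26],"fingers":1},{"turn":[0,0,0],"slide":[0,0,-0.34],"fingers":1}]'
python3 -m crank '[{"turn":[0,0,0],"slide":[0,0,-0.08],"fingers":1},{"turn":[0,0,0],"slide":[0,0,-0.12],"fingers":1},{"turn":[0,0,0],"slide":[0,0,-0.12],"fingers":1}]'
python3 - <<'E'
from h import *
import pickle
s=get_state();c=get_calibration('wrist'); f=grab_frame('wrist');pickle.dump((s,c),open('w9.pkl','wb')); cv2.imwrite('pics/w9.png',f[:,:,::-1])
f=grab_frame('scene'); cv2.imwrite('pics/s9.png',cv2.resize(f[140:300,300:460],None,fx=4,fy=3.5)[:,:,::-1])
print(s['eef_pos'])
E
```

```text
t: 9.98
eef_pos: [0.434, 0.1349, 0.249]
ee_rot: [3.142, 0.0, 0.553]
force: [0.6, 0.8, 0.5]
width: 0.052
t: 10.23
eef_pos: [0.4365, 0.1363, 0.3125]
ee_rot: [3.142, -0.009, 0.553]
force: [0.2, 0.3, -0.3]
width: 0.0716
[0.43649839 0.13627258 0.31253087]
```

View pics/w9.png

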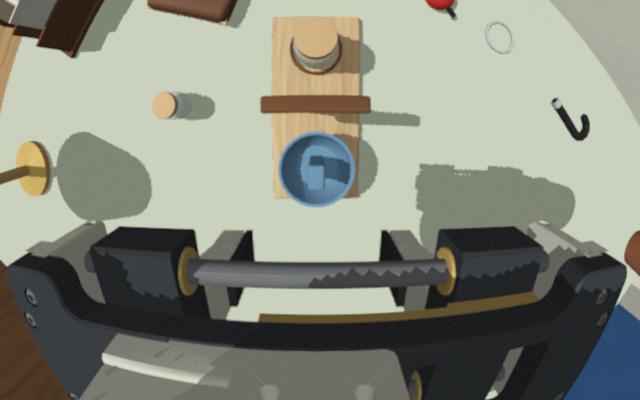

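View pics/s9.png

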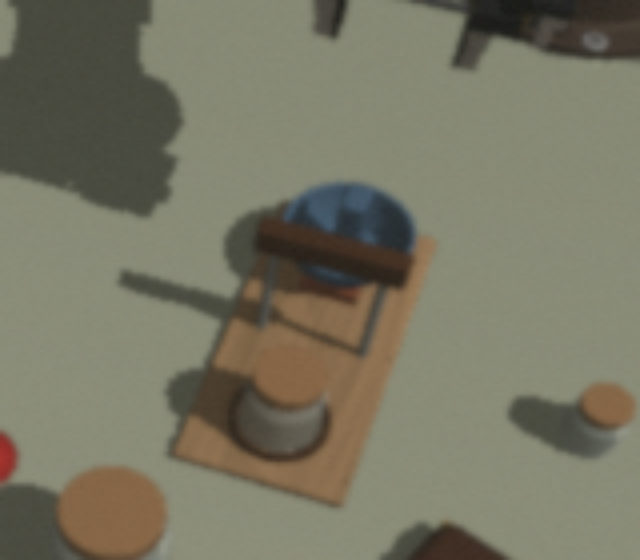

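```bash
python3 - <<'E'
from h import *
import pickle
s,c=pickle.load(open('w9.pkl','rb'))
a=cv2.imread('pics/w9.png'); cv2.imwrite('pics/w9c.png',cv2.resize(a[85:215,240:400],None,fx=5,fy=4.6,interpolation=cv2.INTER_CUBIC))
E
```

```text
(no output)
```

View pics/w9c.png

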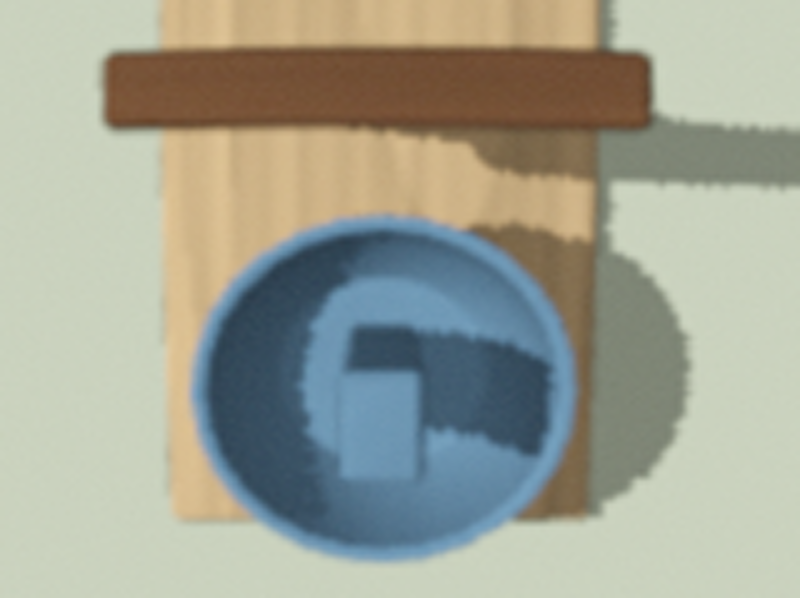

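```bash
python3 - <<'E'
from h import *
import pickle
s,c=pickle.load(open('w9.pkl','rb'))
q=lambda p:(240+(p[0]+.5)/5-.5,85+(p[1]+.5)/4.6-.5)
def quad(pp,z):
    B=np.array([onz('wrist',q(p),z,c)[:2] for p in pp]); print(B.mean(0).round(4),[np.linalg.norm(B[i]-B[(i+1)%4]).round(4) for i in range(4)]); d=B[1]-B[0]+B[2]-B[3]; print('yaw',np.arctan2(d[1],d[0])+np.pi/2); return B.mean(0)
g=quad([(107,54),(650,54),(650,126),(107,126)],.165)
b=quad([(341,370),(420,370),(418,480),(340,480)],.117)
d=g-b; print(d,np.linalg.norm(d),np.arctan2(d[1],d[0]))
print('rim',onz('wrist',q((384,388)),.068,c))
# top camera check
E
python3 go.py .507 .180 .3 -1.018
```

```text
[0.5062 0.1802] [np.float64(0.1068), np.float64(0.0156), np.float64(0.1072), np.float64(0.0157)]
yaw 0.5529465175234434
[0.4347 0.1358] [np.float64(0.0183), np.float64(0.0286), np.float64(0.0184), np.float64(0.0286)]
yaw 0.553239169376389
[0.07153648 0.04440429] 0.08419743726535407 0.5555173212418513
rim [0.43578941 0.1351822  0.068     ]
slide [0.1699 0.0005 0.0157] turn [-3.0e-04 -2.0e-04  2.5e-01] at [0.4346 0.1356 0.3077] [-3.1409e+00 -2.0000e-03  5.5290e-01] t 10.3333 F [-0.   0.6 -1.5] rows 2.046295657760842
```

```bash
python3 -c "
from h import *
print(get_state()['q'].round(3))"
python3 -m crank '[{"turn":[0,0,0.015],"slide":[0.03,0,0],"fingers":1},{"turn":[0,0,0.035],"slide":[0.08,0,0],"fingers":1},{"turn":[0,0,0.055],"slide":[0.12,0,0],"fingers":1},{"turn":[0,0,0.075],"slide":[0.16,0,0],"fingers":1},{"turn":[0,0,0.095],"slide":[0.17,0,0],"fingers":1}]'
python3 go.py .5065 .180 .25 -1.018;python3 -c "
from h import *
print(get_state()['q'].round(3))"
```

```text
[ 0.737 -0.062 -0.309 -0.    -1.322  1.387]
t: 10.75
eef_pos: [0.5081, 0.1809, 0.3044]
ee_rot: [3.139, 0.003, -0.047]
force: [0.6, 0.2, -0.2]
width: 0.0876
slide [-0.0028  0.0016  0.1088] turn [0.0006 0.0002 0.1545] at [0.5081 0.1809 0.3044] [ 3.139e+00  2.900e-03 -4.740e-02] t 10.75 F [ 0.6  0.2 -0.2] rows 1.304891319454029
[ 0.706  0.094 -0.157 -0.    -1.323  0.818]
```

```bash
python3 -m crank '[{"turn":[0,0,0.019],"slide":[0,0,0],"fingers":1},{"turn":[0,0,0.038],"slide":[0,0,0],"fingers":1},{"turn":[0,0,0.057],"slide":[0,0,0.01],"fingers":1},{"turn":[0,0,0.076],"slide":[0,0,0.02],"fingers":1},{"turn":[0,0,0.095],"slide":[0,0,0.03],"fingers":1}]'
python3 -m crank '[{"turn":[0,0,0.019],"slide":[0,0,0.02],"fingers":1},{"turn":[0,0,0.038],"slide":[0,0,0.04],"fingers":1},{"turn":[0,0,0.057],"slide":[0,0,0.05],"fingers":1},{"turn":[0,0,0.0595],"slide":[0,0,0.06],"fingers":1},{"turn":[0,0,0.0595],"slide":[0,0,0.06],"fingers":1}]'
python3 -m crank '[{"turn":[0,0,0],"slide":[0,0,0],"fingers":1},{"turn":[0,0,0],"slide":[0,0,0],"fingers":1}]'
python3 go.py .5065 .180 .131 -1.018
python3 - <<'E'
from h import *
import pickle
s=get_state();c=get_calibration('wrist'); f=grab_frame('wrist');pickle.dump((s,c),open('w10.pkl','wb')); cv2.imwrite('pics/w10.png',f[:,:,::-1])
E
```

```text
t: 11.17
eef_pos: [0.5062, 0.1796, 0.2899]
ee_rot: [3.139, 0.001, -0.644]
force: [-0.4, 0.1, 0.4]
width: 0.0874
t: 11.58
eef_pos: [0.5059, 0.1795, 0.2597]
ee_rot: [3.138, 0.0, -1.01]
force: [0.7, -0.1, 0.8]
width: 0.0876
t: 11.75
eef_pos: [0.5069, 0.18, 0.262]
ee_rot: [3.141, -0.0, -1.009]
force: [0.4, -0.1, 0.5]
width: 0.0876
slide [-0.0005  0.0006  0.262 ] turn [ 0.     -0.      0.0014] at [0.5069 0.18   0.262 ] [ 3.1414e+00 -1.0000e-04 -1.0092e+00] t 11.75 F [ 0.4 -0.1  0.5] rows 3.1416102610684247
```

View pics/w10.png

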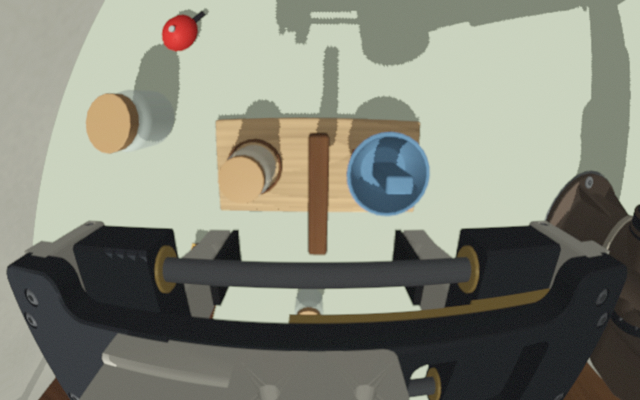

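```bash
python3 -m crank '[{"turn":[0,0,0.0014],"slide":[0,0,0.05],"fingers":1},{"turn":[0,0,0.0014],"slide":[0,0,0.12],"fingers":1},{"turn":[0,0,0.0014],"slide":[0,0,0.19],"fingers":1},{"turn":[0,0,0.0014],"slide":[0,0,0.235],"fingers":1},{"turn":[0,0,0.0014],"slide":[0,0,0.262],"fingers":1}]'
python3 -m crank '[{"turn":[0,0,0],"slide":[0,0,0],"fingers":1},{"turn":[0,0,0],"slide":[0,0,0],"fingers":1},{"turn":[0,0,0],"slide":[0,0,0],"fingers":1}]'
python3 go.py .5065 .180 .131 -1.018
python3 - <<'E'
from h import *
f=grab_frame('wrist'); cv2.imwrite('pics/w11.png',f[:,:,::-1])
E
```

```text
t: 12.22
eef_pos: [0.5056, 0.1792, 0.1284]
ee_rot: [3.138, 0.0, -1.02]
force: [0.2, 0.1, 0.9]
width: 0.0878
t: 12.47
eef_pos: [0.5077, 0.1805, 0.1324]
ee_rot: [-3.14, -0.0, -1.02]
force: [-0.2, 0.4, 0.6]
width: 0.0878
slide [-0.0004  0.0026  0.0028] turn [-0.0003 -0.     -0.0003] at [0.5077 0.1805 0.1324] [-3.1396e+00 -1.0000e-04 -1.0198e+00] t 12.4667 F [-0.2  0.4  0.6] rows 0.04592329525565157
```

View pics/w11.png

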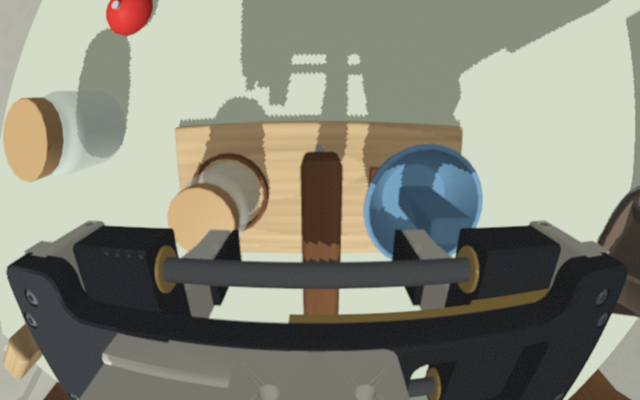

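```bash
python3 -m crank '[{"turn":[0,0,0],"slide":[0,0.001,0.001],"fingers":0.3},{"turn":[0,0,0],"slide":[0,0.001,0.001],"fingers":0},{"turn":[0,0,0],"slide":[0,0.001,0.001],"fingers":-0.3},{"turn":[0,0,0],"slide":[0,0.001,0.001],"fingers":-0.5},{"turn":[0,0,0],"slide":[0,0.001,0.001],"fingers":-0.55}]' 20
python3 -m crank '[{"turn":[0,0,0],"slide":[0,0,0],"fingers":-0.6},{"turn":[0,0,0],"slide":[0,0,0],"fingers":-1},{"turn":[0,0,0],"slide":[0,0,0],"fingers":-1},{"turn":[0,0,0],"slide":[0,0,0],"fingers":-1},{"turn":[0,0,0],"slide":[0,0,0],"fingers":-1}]' 20
python3 -m crank '[{"turn":[0,0,0],"slide":[0,0,0],"fingers":-1},{"turn":[0,0,0],"slide":[0,0,0],"fingers":-1},{"turn":[0,0,0],"slide":[0,0,0],"fingers":-1}]' 50
python3 -c "
from h import *
s=get_state();print(s['force'],s['moment'],s['width'])"
```

```text
t: 12.93
eef_pos: [0.5065, 0.1798, 0.1308]
ee_rot: [-3.141, 0.0, -1.021]
force: [-0.6, -0.2, -0.3]
width: 0.0596
t: 13.35
eef_pos: [0.5064, 0.1797, 0.1305]
ee_rot: [3.141, 0.0, -1.021]
force: [-0.5, -0.6, 0.1]
width: 0.0266
t: 13.6
eef_pos: [0.5062, 0.1795, 0.1305]
ee_rot: [3.141, -0.0, -1.021]
force: [-1.7, -0.1, 1.1]
width: 0.0174
[-1.71684772 -0.12250183  1.09306774] [-0.10996655  0.38634217  0.06567869] 0.017371005681844916
```

Gripped at ~18 mm. Lift gently.

```bash
python3 -m crank '[{"turn":[0,0,0],"slide":[0,0,-0.002],"fingers":-1},{"turn":[0,0,0],"slide":[0,0,-0.006],"fingers":-1},{"turn":[0,0,0],"slide":[0,0,-0.012],"fingers":-1},{"turn":[0,0,0],"slide":[0,0,-0.02],"fingers":-1},{"turn":[0,0,0],"slide":[0,0,-0.03],"fingers":-1}]' 50
python3 -m crank '[{"turn":[0,0,0],"slide":[0,0,-0.008],"fingers":-1},{"turn":[0,0,0],"slide":[0,0,-0.012],"fingers":-1},{"turn":[0,0,0],"slide":[0,0,-0.012],"fingers":-1}]'
python3 -c "
from h import *
s=get_state();print(s['force'],s['moment'],s['width'])
f=grab_frame('wrist'); cv2.imwrite('pics/w12.png',f[:,:,::-1])
f=grab_frame('scene'); cv2.imwrite('pics/s12.png',cv2.resize(f[140:300,300:460],None,fx=4,fy=3.5)[:,:,::-1])"
```

```text
t: 14.02
eef_pos: [0.506, 0.1795, 0.1454]
ee_rot: [3.14, 0.0, -1.021]
force: [0.8, 0.3, -7.2]
width: 0.0179
t: 14.27
eef_pos: [0.5068, 0.18, 0.1523]
ee_rot: [-3.14, 0.0, -1.021]
force: [0.7, -0.4, -8.0]
width: 0.0178
[ 0.74014415 -0.36022824 -7.95362652] [ 0.09649988  0.02095875 -0.0692233 ] 0.01778490039516236
```

View pics/w12.png

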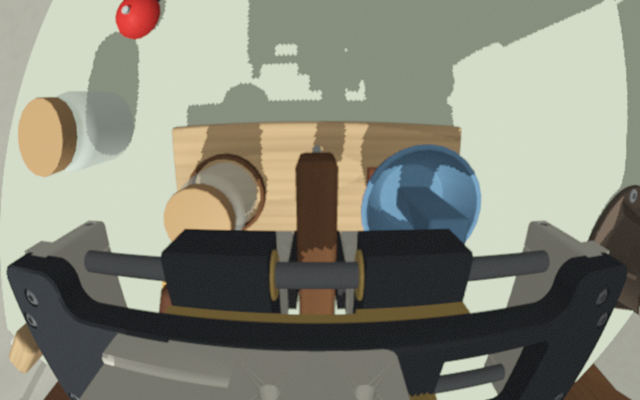

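View pics/s12.png

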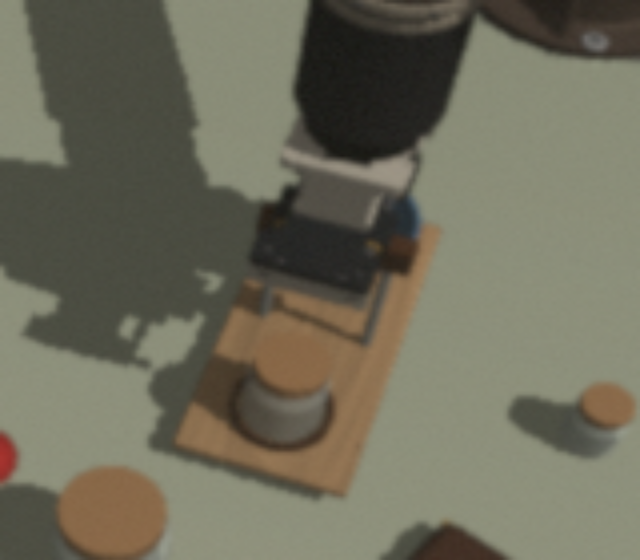

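```bash
python3 -m crank '[{"turn":[0,0,0],"slide":[0,0,-0.008],"fingers":-1},{"turn":[0,0,0],"slide":[0,0,-0.02],"fingers":-1},{"turn":[0,0,0],"slide":[0,0,-0.035],"fingers":-1},{"turn":[0,0,0],"slide":[0,0,-0.05],"fingers":-1},{"turn":[0,0,0],"slide":[0,0,-0.065],"fingers":-1}]'
python3 -m crank '[{"turn":[0,0,0],"slide":[0,0,-0.016],"fingers":-1},{"turn":[0,0,0],"slide":[0,0,-0.032],"fingers":-1},{"turn":[0,0,0],"slide":[0,0,-0.048],"fingers":-1},{"turn":[0,0,0],"slide":[0,0,-0.06],"fingers":-1},{"turn":[0,0,0],"slide":[0,0,-0.068],"fingers":-1}]'
python3 -m crank '[{"turn":[0,0,0],"slide":[0,0,-0.008],"fingers":-1},{"turn":[0,0,0],"slide":[0,0,-0.013],"fingers":-1},{"turn":[0,0,0],"slide":[0,0,-0.015],"fingers":-1},{"turn":[0,0,0],"slide":[0,0,-0.015],"fingers":-1},{"turn":[0,0,0],"slide":[0,0,-0.015],"fingers":-1}]'
python3 -m crank '[{"turn":[0,0,0],"slide":[0,0,0],"fingers":-1},{"turn":[0,0,0],"slide":[0,0,0],"fingers":-1},{"turn":[0,0,0],"slide":[0,0,0],"fingers":-1},{"turn":[0,0,0],"slide":[0,0,0],"fingers":-1},{"turn":[0,0,0],"slide":[0,0,0],"fingers":-1}]'
python3 -c "
from h import *
s=get_state();print(s['force'],s['moment'],s['width'],s['qd'].round(4))
f=grab_frame('wrist'); cv2.imwrite('pics/w13.png',f[:,:,::-1])
f=grab_frame('scene'); cv2.imwrite('pics/s13.png',f[:,:,::-1])
print(get_state()['eef_pos'])"
```

```text
t: 14.78
eef_pos: [0.5066, 0.1798, 0.1852]
ee_rot: [-3.141, -0.0, -1.021]
force: [-0.6, -0.5, -7.4]
width: 0.0177
t: 15.2
eef_pos: [0.5067, 0.1799, 0.2192]
ee_rot: [-3.14, 0.0, -1.021]
force: [-0.3, 0.7, -7.3]
width: 0.0176
t: 15.62
eef_pos: [0.5063, 0.1797, 0.2252]
ee_rot: [3.141, 0.0, -1.021]
force: [0.3, -0.1, -7.4]
width: 0.0176
t: 16.03
eef_pos: [0.5064, 0.1797, 0.2255]
ee_rot: [3.141, -0.0, -1.021]
force: [-0.4, -0.5, -7.2]
width: 0.0174
[-0.37180874 -0.52430077 -7.18437371] [ 0.05721537 -0.02732278  0.00616436] 0.017362819785885646 [ 0.0014 -0.0011  0.002  -0.     -0.0004  0.0016]
[0.50641164 0.17974637 0.22549993]
```

View pics/w13.png

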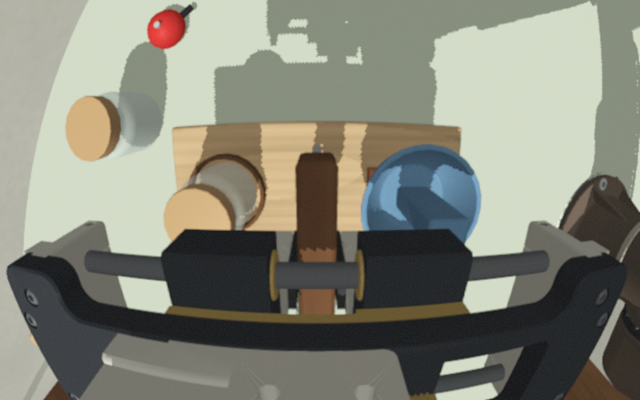

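View pics/s13.png

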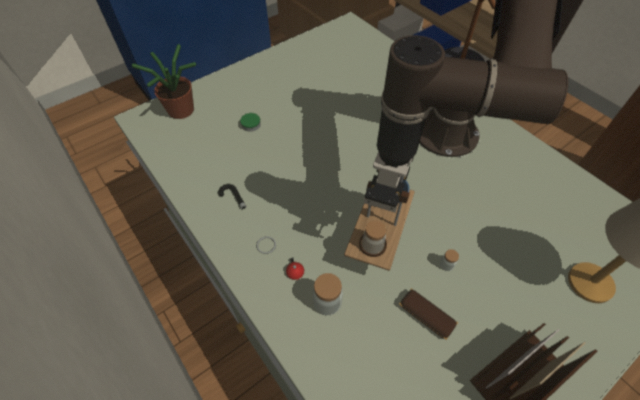

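```bash
python3 -c "
from h import *
print(job_done()); print(get_state()['t'])"
```

```text
the job is handed in; nothing more can be done
None
the job is handed in; nothing more can be done
```

I seated the key bowl on the caddy's pegs and let go. Then I took the caddy by its grip bar, lifted it straight up and handed the job in at about t = 16.1 s, still holding it. The hand-in reports no verdict.

**Bowl:** It touched down at tool height 77.5 mm, the height worked out for fully home. After release, the wrist picture put bowl and bar 84.2 mm apart (nominal 85 mm). Both yaws agreed to within 0.003 rad of the caddy's.

**Lift:** The tool stood at z = 0.2255 m, so the caddy's underside is about 95 mm above the top. Vertical force was about 7.2 N and joint speeds were about 0.002 rad/s or less. The wrist pictures early in the lift and at the top looked the same. There was no visible slip or tilt, and the jar was still in its collar.

**Other things on the top:** I saw none of them moved in the last scene picture; I compared it by eye and did not measure.

**Readings that disagreed:**
- The fixed top camera placed the bowl and pegs 3–4 mm nearer the robot than the wrist camera did, so I used the wrist camera.
- The 7.2 N reading (7–8 N during the lift) is about 0.73 kg, below the stated 0.85 kg.
- At the start, the gripper appeared in the pictures to be inside the lamp shade. I felt no contact force and moved straight up and out.

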